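Feed screws through a hopper whose gate bolt sags

TASK

Run the five cap screws through the bench feeder: with the gate still bolted, raise the loading tray by its bar so that all five slide into the hopper, and let the tray down again. Then take the gate's barrel bolt by its ball knob, lift the sagging rod over the keeper's bent-up lip while you draw it to the left, and swing the gate ajar, about 30 degrees, so that all the screws run down the chute into the catch pan. Finish while still holding the gate ajar like that, and leave the other things on the bench where they are.

Things in the scene. Friction and masses are not known exactly. Their poses are not given: they have to be found in the camera images.
- feeder: Metal bench feeder fixed to the bench, base 330 x 210 mm: a hopper, in its front a small side-hinged gate, below that a chute into a catch pan. Origin on the bench below the middle of the gate's plane; x to its back (hopper 0 to 0.13), -x to the front (chute, pan, to -0.195), y left, z up; turned 0 to 0.32 rad about z.
- hopper_mid (a point): Middle of the hopper, 0.150 above the bench. Inside it spans x 0 to 0.127, y -0.062 to 0.062 of the feeder; floor slopes 33 degrees down to the gate (z = 0.100 there); rim 0.222 high at the back and right, 0.20 on the left, where the loading tray is hinged.
- tray (a joint): Tip-up loading tray (aluminium, 96 x 104 mm, side walls 25 mm, open toward the hopper) on the hopper's left side. 0 = level (floor at z = 0.210), grows as its outer (left) end is raised; stop at 1.25 rad. At about 1.0 rad all slides off its polished floor into the hopper. Let go, it drops back to 0. 0.25 kg.
- tray_handle (a point): Middle of the tray's handle: a round steel bar 10 mm thick, 80 mm long between its two arms, along the feeder's x axis, beyond the tray's outer (left) end with 30 mm free between bar and tray. At rest 0.232 above the bench. It circles about tray_hinge and may turn in the grip.
- tray_hinge (a point): Middle of the tray's hinge axis, which runs along the feeder's x axis; 0.207 above the bench; 0.131 m from the bar.
- gate (a joint): Gate: an aluminium frame 142 wide x 76 mm high (top edge 0.180 above the bench) hinged on its left stile about a vertical axis. 0 = shut; grows as its right (free) edge swings to the front, toward the robot. A light spring shuts it again (0.10 N m shut, 0.15 N m at 0.5 rad).
- gate_hinge (a point): Point on the gate's vertical hinge axis (left stile).
- gate_leaf: The gate's frame with the barrel bolt that it carries (frame, guides, rod and knob). Origin on the hinge axis, at bench level; its -y axis points along the gate to the free stile, its -x out of the gate's front.
- bolt_draw (a joint): Travel of the barrel bolt's rod along the gate: 0 = shot into the keeper on the right-hand post, grows as it is drawn to the left, toward the gate's hinge; stop at 0.036 m. The head is clear of the keeper from 0.018 m on. Friction about 1 N.
- bolt_lift (a joint): Height of the rod in its worn guides: 0 = sagging under its own weight (0.15 kg), up to 0.014 m. Sagging, the rod's 23 mm end head hooks behind the keeper's bent-up lip and cannot be drawn; raised 0.008 m or more it passes over, and must stay raised until drawn 0.016 m.
- bolt_head (a point): Centre of the head at the rod's right end (23 mm across, 8 mm thick, on a 9 mm rod).
- bolt_knob (a point): Centre of the bolt's steel ball knob, 20 mm across, on an upright 7 mm stem above the rod, 22 mm in front of the gate's hinge plane. 0.208 above the bench when the bolt sags, 28 mm above the gate's top edge. It moves with rod and gate. Along the gate it is 0.100 m from the hinge axis with the bolt shut, 0.064 m with it drawn.
- pan_in (a point): Centre of the catch pan's inner floor, 0.010 above the bench; inside 110 (x) x 122 (y) mm; walls 26 mm high at the chute, 56 mm at the front. Axes as the feeder's.
- screw_1: One of the five steel cap screws lying in the loading tray, 22 mm long with a 13 mm head; origin at its middle, on its underside as it lies.
- screw_2: One of the five steel cap screws lying in the loading tray, 22 mm long with a 13 mm head; origin at its middle, on its underside as it lies.
- screw_3: One of the five steel cap screws lying in the loading tray, 22 mm long with a 13 mm head; origin at its middle, on its underside as it lies.
- screw_4: One of the five steel cap screws lying in the loading tray, 22 mm long with a 13 mm head; origin at its middle, on its underside as it lies.
- screw_5: One of the five steel cap screws lying in the loading tray, 22 mm long with a 13 mm head; origin at its middle, on its underside as it lies.
- tape_roll: Bystander on the bench, to be left alone: the blue roll of tape, ring of 100 mm, 19 mm high; origin at the centre of its underside.
- spare_collar: Bystander on the bench, to be left alone: a grey ring (collar), 58 mm, 14 mm high; origin at the centre of its underside.
- marker_1: Bystander on the bench, to be left alone: a marker pen, 134 mm long, 12 mm thick; origin at the centre of its underside.
- gold_fixture_a: Bystander on the bench, to be left alone: a round brass-rimmed wafer fixture, 130 mm, 47 mm high; origin at the centre of its underside.
- hex_bit_long: Bystander on the bench, to be left alone: a dark hex bit, 100 mm long, 7 mm thick; origin at the centre of its underside.
- petri_1: Bystander on the bench, to be left alone: a small clear dish, 55 mm, 12 mm high; origin at the centre of its underside.

How it is judged:
On the way, in this order (a step that is already met when the one before it is completed fails the run):
1. all five screws lie in the hopper behind the shut, bolted gate (x of screw_1 in the frame of feeder between -0.002 and 0.13 m and y of screw_1 in the frame of feeder between -0.064 and 0.064 m and z of screw_1 in the frame of feeder between 0.09 and 0.205 m and x of screw_2 in the frame of feeder between -0.002 and 0.13 m and y of screw_2 in the frame of feeder between -0.064 and 0.064 m and z of screw_2 in the frame of feeder between 0.09 and 0.205 m and x of screw_3 in the frame of feeder between -0.002 and 0.13 m and y of screw_3 in the frame of feeder between -0.064 and 0.064 m and z of screw_3 in the frame of feeder between 0.09 and 0.205 m and x of screw_4 in the frame of feeder between -0.002 and 0.13 m and y of screw_4 in the frame of feeder between -0.064 and 0.064 m and z of screw_4 in the frame of feeder between 0.09 and 0.205 m and x of screw_5 in the frame of feeder between -0.002 and 0.13 m and y of screw_5 in the frame of feeder between -0.064 and 0.064 m and z of screw_5 in the frame of feeder between 0.09 and 0.205 m and value of joint gate below 0.06 rad and value of joint bolt_draw below 0.008 m), for 0.2 s.
2. the bolt is drawn clear of the keeper (value of joint bolt_draw above 0.018 m), for 0.1 s.
At the end, for the whole second after the job is handed in: The fingers still hold the gate (or its bolt) with the gate 0.30 to 0.85 rad open, all five screws lie at rest inside the catch pan, and the loading tray is down (below 0.15 rad) (value of joint gate between 0.3 and 0.85 rad and contact force between the fingers and gate_leaf above 0.5 N and value of joint tray below 0.15 rad and x of screw_1 in the frame of pan_in between -0.062 and 0.062 m and y of screw_1 in the frame of pan_in between -0.066 and 0.066 m and z of screw_1 in the frame of pan_in between -0.005 and 0.05 m and x of screw_2 in the frame of pan_in between -0.062 and 0.062 m and y of screw_2 in the frame of pan_in between -0.066 and 0.066 m and z of screw_2 in the frame of pan_in between -0.005 and 0.05 m and x of screw_3 in the frame of pan_in between -0.062 and 0.062 m and y of screw_3 in the frame of pan_in between -0.066 and 0.066 m and z of screw_3 in the frame of pan_in between -0.005 and 0.05 m and x of screw_4 in the frame of pan_in between -0.062 and 0.062 m and y of screw_4 in the frame of pan_in between -0.066 and 0.066 m and z of screw_4 in the frame of pan_in between -0.005 and 0.05 m and x of screw_5 in the frame of pan_in between -0.062 and 0.062 m and y of screw_5 in the frame of pan_in between -0.066 and 0.066 m and z of screw_5 in the frame of pan_in between -0.005 and 0.05 m and linear speed of each of screw_1, screw_2, screw_3, screw_4, screw_5 below 0.05 m/s); the arm keeps its last pose, push and grip.
It fails at once if another thing on the bench is pushed more than 30 mm (distance of any of tape_roll, marker_1, gold_fixture_a, hex_bit_long from where it was at the start of the episode above 0.03 m).
It also fails if it takes over 48 s, if anything falls off the work surface, if the arm or the gripper's body presses on something with over 40 N, if the wrist force passes 120 N, or if a joint passes its speed limit or range.

ROBOT

A 6-joint arm with a two-finger parallel gripper is mounted at the origin on a cart in front of the work surface, level with it; the furniture and walls round the work are solid. World frame = base frame: x ahead of the robot, y to its left, z up, the work surface at z = 0. Lengths are in m, angles in rad, forces in N, time in s.
With the tool pointing down it reaches from about 0.35 to 0.975 m from the base axis. Payload 4.9 kg.
Tool frame: the origin (TCP) lies on the centre line of the jaws, within the pads' length; the fingertips stand 8 mm ahead of it and the grasp point (between the pads) lies 11 mm behind it; z points along the fingers, y is the line along which they close (so a half turn about z gives the same grasp; the last joint's range is limited). The gripper opens to 85 mm and grips with 20 to 120 N. Pads are 22 mm wide; open, the fingers measure 114 mm over their backs; the gripper's body (76 mm by 85 mm) begins 54 mm behind the grasp point. The pads swing forward as they close: fully open they stand 13 mm farther back than shut.
Start: joints at [1.008, 0.053, 1.613, -0, 1.476, -0.119], TCP at [0.268, 0.564, 0.239] pointing down, gripper open.
Joint ranges: [-3.01, 3.01], [-1.01, 2.22], [0.06, 2.58], [-1.02, 4.17], [0.09, 2.62], [-3.14, 3.14]. Speed limits (rad/s): [2.57, 2.57, 3.14, 3.14, 3.14, 3.14].

INTERFACE

Orientations are given as a rotation vector (axis times angle).
In Python, from station import ctrl gives the robot as it stands.
- The arm moves only by the shell command python3 -m jog 'ROWS' [FORCE]. ROWS is a JSON list that holds a single list of rows (three levels of brackets), with 1 to 20 rows, each of 7 numbers: the finger opening in m, then dx, dy, dz in m, then a rotation vector rx, ry, rz in rad; each row is the pose to reach, as a shift and turn from the pose commanded when the command began, along the tool's axes at that moment; what a row does not reach only later rows make up. A row lasts 1/12 s, in which the tool goes at most 0.0417 m and 0.125 rad, less where a joint would pass 70% of its speed; a pose out of reach is approached as far as the arm can. The fingers move at their own pace and stop on an object; FORCE is the grip in N (left out, the last holds). Time passes only in rows, so rows that do not move let the fingers close. It prints the time, the measured TCP pose, the force, the opening and the grip force at its end. Input that does not fit is refused with a message, and nothing moves.
- ctrl.get_obs(): the state, without advancing time (a new reading comes with each control period).
- ctrl.get_image(name): name is "scene" or "top" or "wrist"; returns the picture (400x640x3 uint8, red, green, blue); there is no depth.
- ctrl.camera_params(name): a dict with "fx", "fy", "cx", "cy" (pixels), "T" (4x4, takes a point from camera to world coordinates); the wrist camera has in their place "tool_from_camera" (4x4, takes a point from camera to tool coordinates, whose origin is the TCP and whose axes are the flange's). Camera axes: x right, y down, z forward; pixel columns grow to the right and rows downward; lengths in m; the calibration is good to about 2 mm. The wrist camera is an equidistant fisheye: a pixel r from the principal point sees the ray r / f radians off the axis. A picture is of the moment at which its call begins: read the wrist's pose just before it. camera_params takes no time and is no camera call.
- ctrl.finish_job(): hands the job in; it is judged then, once.
Trained networks look in the newest picture that a camera, given by its name, has taken for a name from the list of things; names that differ only in an ending like _2 or _b are one class to them, and where a whole thing is asked for, a point or a joint stands for the part that bears it (a point fixed in the world has none). Each returns a list of dicts, best first, with "p" (0 to 1); they miss things now and then, are a little off and sometimes report something else, mostly with a low value. They report only what shows in the picture. A call takes as long as a camera call.
- ctrl.find_in(camera, thing): "extent" ([left, top, right, bottom] in pixels, round what is visible of it).
- ctrl.cut_out(camera, thing): "mask" (400x640 bool, what is visible of it) and "extent" ([left, top, right, bottom] in pixels, round what is visible of it).
- ctrl.tip_of(camera, thing): "xy" ([column, row] in pixels: a listed point, or the origin of a listed thing).
The state is a dict: "t": time; "q": joint angles; "dq": joint speeds; "effort": joint torques, N m; "tool_pos": TCP position; "tool_rot": TCP orientation; "contact_force": force on the tool from outside, world axes, zero at the start; "wrist_torque": the same for the moment, N m; "opening": finger opening in m; "grip_force": force on a finger pad.
Only numpy, scipy, OpenCV 4.12 (cv2) and the standard library are available. Lean on these libraries where they do the work, as an engineer would, in place of code of your own. Each camera call takes 0.05 s, during which the arm holds its last target. There are 200 camera calls.

## Working session

There is one attempt and no reset: what is moved stays moved. The work goes in short steps, Python scripts to look and compute and a shell command to move; the robot and the scene stay as the last step left them, time stands still between calls to the robot, and variables do not carry over. Pictures are saved under pics/ and viewed, at most 10 in all, crops included, and the job is handed in when it is done.

```bash
ls; mkdir -p pics; cat > h.py <<'E'
import numpy as np, cv2
from scipy.spatial.transform import Rotation as R
from station import ctrl
def ray(cam,xy,obs=None):
    c=ctrl.camera_params(cam); u=(xy[0]-c["cx"])/c["fx"]; v=(xy[1]-c["cy"])/c["fy"]
    if cam=="wrist":
        r=np.hypot(u,v); d=np.array([u/r*np.sin(r),v/r*np.sin(r),np.cos(r)]) if r>1e-9 else np.array([0,0,1.])
        T=np.eye(4);T[:3,:3]=R.from_rotvec(obs["tool_rot"]).as_matrix();T[:3,3]=obs["tool_pos"];T=T@c["tool_from_camera"]
    else: d=np.array([u,v,1.]);T=np.array(c["T"])
    d=T[:3,:3]@d; return T[:3,3],d/np.linalg.norm(d)
def tri(rays):
    A=sum(np.eye(3)-np.outer(d,d) for o,d in rays);b=sum((np.eye(3)-np.outer(d,d))@o for o,d in rays)
    p=np.linalg.solve(A,b); return p,[round(float(np.linalg.norm((np.eye(3)-np.outer(d,d))@(p-o))),4) for o,d in rays]
def snap(cam,name=None):
    o=ctrl.get_obs(); im=ctrl.get_image(cam)
    if name: cv2.imwrite(f"pics/{name}.png",im[:,:,::-1])
    return o
E
python3 - <<'E'
from h import *
print(ctrl.get_obs())
R_={}
for cam in ("scene","top","wrist"):
    o=snap(cam,cam+"0")
    for t in ("tray_handle","tray_hinge","bolt_knob","gate_hinge","hopper_mid","pan_in","feeder","bolt_head"):
        r=ctrl.tip_of(cam,t)
        if r: print(cam,t,[(np.round(x["xy"],1).tolist(),round(x["p"],2)) for x in r[:2]]); R_.setdefault(t,[]).append((cam,ray(cam,r[0]["xy"],o)))
for t,v in R_.items():
    for cc in (("scene","top"),("scene","top","wrist")):
        w=[x for c,x in v if c in cc]
        if len(w)>1: print(t,cc,*tri(w))
E
```

```text
pics
{'t': 0.0, 'q': array([ 1.00802015e+00,  5.33722592e-02,  1.61429158e+00,  1.57993679e-05,
        1.47601151e+00, -1.18968192e-01]), 'dq': array([-0.00076386, -0.00062897, -0.00067037, -0.00239368,  0.0014384 ,
        0.00031827]), 'effort': array([ 8.84028141e-04, -3.93662488e+01, -3.70188761e+01,  5.49666015e-05,
        6.89848443e-03, -1.98596058e-05]), 'tool_pos': array([0.26801447, 0.56394439, 0.23805491]), 'tool_rot': array([-0.69127021, -3.06386571,  0.0030743 ]), 'contact_force': array([ 0.40904239, -0.2159157 , -0.45365915]), 'wrist_torque': array([-0.05179395, -0.00991586, -0.03311408]), 'grip_force': 0.0, 'opening': 0.08537111856121268}
scene tray_handle [([244.7, 214.9], 0.71)]
scene tray_hinge [([267.1, 187.5], 0.96), ([293.3, 212.8], 0.57)]
scene bolt_knob [([310.3, 179.0], 0.68), ([262.1, 204.3], 0.47)]
scene gate_hinge [([289.7, 214.1], 0.64)]
scene hopper_mid [([285.0, 187.8], 0.94), ([270.7, 196.5], 0.24)]
scene feeder [([302.6, 228.7], 0.61)]
top tray_handle [([221.8, 164.5], 0.59)]
top tray_hinge [([269.6, 153.1], 0.57), ([276.4, 183.6], 0.4)]
top bolt_kno
[... 620 characters left out ...]
61446] [0.0001, 0.0001]
bolt_knob ('scene', 'top') [0.5519823  0.00350997 0.20521399] [0.0053, 0.0053]
bolt_knob ('scene', 'top', 'wrist') [0.5519823  0.00350997 0.20521399] [0.0053, 0.0053]
gate_hinge ('scene', 'top') [0.5499052  0.10519846 0.1386612 ] [0.0001, 0.0001]
gate_hinge ('scene', 'top', 'wrist') [0.5499052  0.10519846 0.1386612 ] [0.0001, 0.0001]
hopper_mid ('scene', 'top') [0.63169929 0.0380867  0.15910146] [0.0109, 0.0109]
hopper_mid ('scene', 'top', 'wrist') [0.63169929 0.0380867  0.15910146] [0.0109, 0.0109]
feeder ('scene', 'top') [ 0.56849116  0.02482012 -0.00170793] [0.0018, 0.0018]
feeder ('scene', 'top', 'wrist') [0.57169005 0.02703293 0.00097817] [0.0062, 0.0025, 0.0086]
```

```bash
python3 - <<'E'
import cv2,numpy as np
a=cv2.imread("pics/scene0.png")[120:300,180:440];b=cv2.imread("pics/top0.png")[90:290,170:430]
a=cv2.resize(a,(780,540)); b=cv2.resize(b,(780,600))
cv2.imwrite("pics/sc.png",a);cv2.imwrite("pics/tc.png",b)
E
```

```text
(no output)
```

View pics/sc.png

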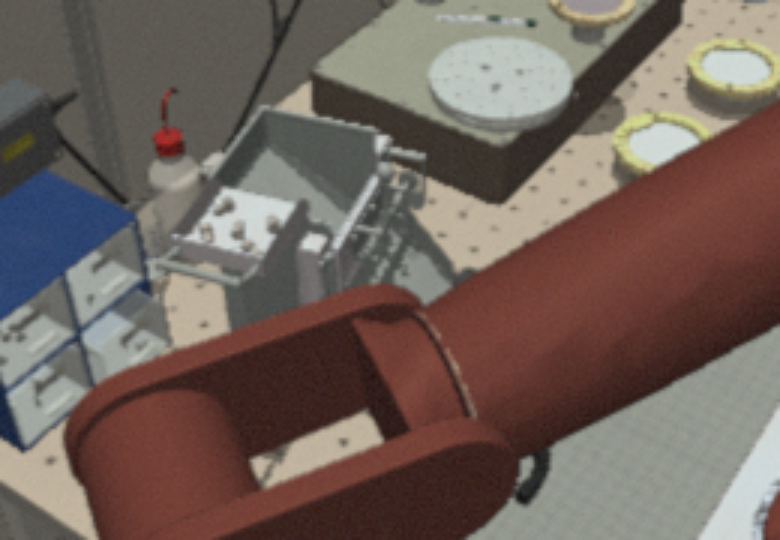

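View pics/tc.png

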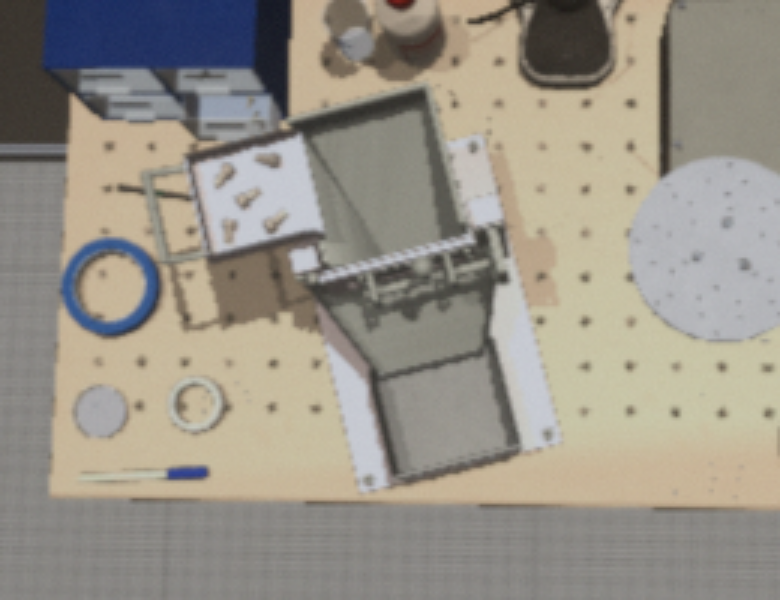

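The scene crop shows the feeder with its five screws in the tray and the bar at the left, (205,270) in the crop. The top crop shows the bar running (148,175)–(170,262), the bolt at about (430,268), and the feeder yawed about +0.25 rad. Next I move the wrist camera over it.

```bash
python3 -m jog '[[[0.03,0,0,-0.04,0,0,0],[0.03,0,0,-0.08,0,0,0],[0.03,-0.04,-0.016,-0.12,0,0,-0.12],[0.03,-0.08,-0.032,-0.15,0,0,-0.24],[0.03,-0.12,-0.048,-0.16,0,0,-0.36],[0.03,-0.16,-0.064,-0.16,0,0,-0.48],[0.03,-0.2,-0.08,-0.16,0,0,-0.6],[0.03,-0.24,-0.095,-0.16,0,0,-0.7],[0.03,-0.28,-0.11,-0.16,0,0,-0.7],[0.03,-0.32,-0.127,-0.16,0,0,-0.7],[0.03,-0.36,-0.14,-0.16,0,0,-0.7],[0.03,-0.39,-0.155,-0.16,0,0,-0.7],[0.03,-0.42,-0.165,-0.16,0,0,-0.7],[0.03,-0.426,-0.168,-0.16,0,0,-0.7],[0.03,-0.426,-0.168,-0.16,0,0,-0.7]]]'
cat > look.py <<'E'
from h import *
import sys,json
n=sys.argv[1]; o=snap("wrist",n); out={}
for t in ("tray_handle","tray_hinge","bolt_knob","gate_hinge","hopper_mid","pan_in","feeder","bolt_head"):
    r=ctrl.tip_of("wrist",t)
    if r: 
        print(t,[(np.round(x["xy"],1).tolist(),round(x["p"],2)) for x in r[:2]])
        p,d=ray("wrist",r[0]["xy"],o); out[t]=[p.tolist(),d.tolist(),r[0]["p"]]
json.dump(out,open(n+".json","w"))
m=np.array(o["tool_pos"]); print(m,R.from_rotvec(o["tool_rot"]).as_matrix().round(3).tolist())
E
python3 look.py w1
```

```text
t: 2.6
tool_pos: [0.5838, 0.2255, 0.3982]
tool_rot: [0.392, -3.116, 0.003]
contact_force: [-0.1, 1.3, -0.0]
opening: 0.0299
grip_force: 0.0
tray_handle [([326.7, 190.2], 0.57)]
bolt_knob [([140.5, 105.8], 0.88), ([186.2, 167.0], 0.34)]
gate_hinge [([234.1, 117.0], 0.82)]
hopper_mid [([186.0, 169.3], 0.69)]
pan_in [([212.3, 41.0], 0.56), ([238.0, 165.0], 0.32)]
feeder [([215.9, 114.7], 0.84)]
bolt_head [([123.7, 112.1], 0.77)]
[0.58381081 0.22551159 0.39817649] [[-0.969, -0.247, -0.0], [-0.247, 0.969, -0.002], [0.001, -0.002, -1.0]]
```

```bash
python3 -m jog '[[[0.03,0.02,-0.035,0,0,0,0],[0.03,0.04,-0.07,0,0,0,0],[0.03,0.06,-0.11,0,0,0,0],[0.03,0.08,-0.14,0,0,0,0],[0.03,0.09,-0.152,0,0,0,0],[0.03,0.09,-0.152,0,0,0,0]]]'
python3 look.py w2
cat > fit.py <<'E'
from h import *
import json,sys
S=[json.load(open(f+".json")) for f in sys.argv[1:]]
for t in S[0]:
    w=[(np.array(s[t][0]),np.array(s[t][1])) for s in S if t in s]
    if len(w)>1: p,r=tri(w);print(t,p.round(4),r)
E
python3 fit.py w1 w2
python3 - <<'E'
import cv2
cv2.imwrite("pics/w12.png",cv2.resize(cv2.imread("pics/w1.png"),(800,500)))
E
```

```text
t: 3.55
tool_pos: [0.5314, 0.0577, 0.4001]
tool_rot: [-0.396, 3.115, -0.002]
contact_force: [-0.4, 0.7, 1.0]
opening: 0.0299
grip_force: 0.0
tray_handle [([450.5, 261.0], 0.81), ([392.0, 276.2], 0.16)]
tray_hinge [([345.1, 258.5], 0.88)]
bolt_knob [([266.5, 180.0], 0.97)]
gate_hinge [([353.5, 184.3], 0.58)]
hopper_mid [([292.1, 230.5], 0.94), ([352.7, 182.6], 0.38)]
pan_in [([299.8, 88.3], 0.73)]
bolt_head [([225.7, 171.5], 0.9)]
[0.53141577 0.05773943 0.40005663] [[-0.968, -0.25, 0.001], [-0.25, 0.968, -0.001], [-0.001, -0.001, -1.0]]
tray_handle [0.5917 0.2325 0.2305] [0.0014, 0.0014]
bolt_knob [ 5.523e-01 -3.000e-04  2.103e-01] [0.0004, 0.0004]
gate_hinge [0.5506 0.1032 0.1513] [0.0015, 0.0015]
hopper_mid [0.6402 0.0411 0.1362] [0.0003, 0.0003]
pan_in [ 0.4473 -0.0029  0.0145] [0.0, 0.0]
bolt_head [ 0.5724 -0.0622  0.1563] [0.0006, 0.0006]
```

View pics/w12.png

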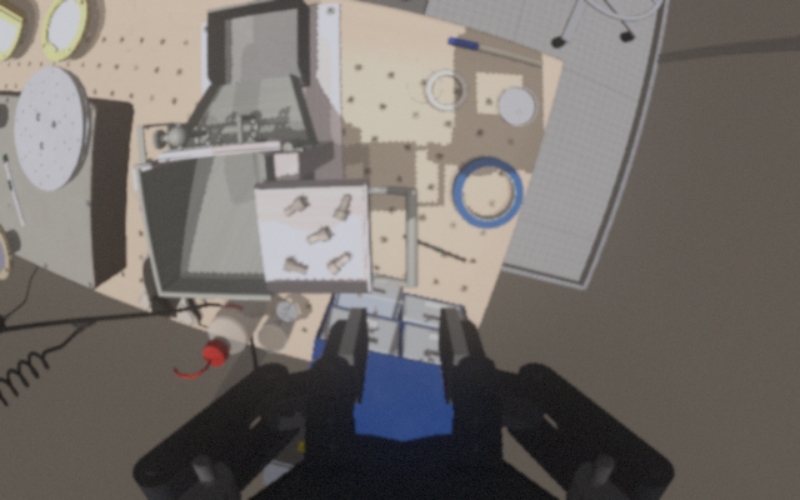

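View pics/w2.png

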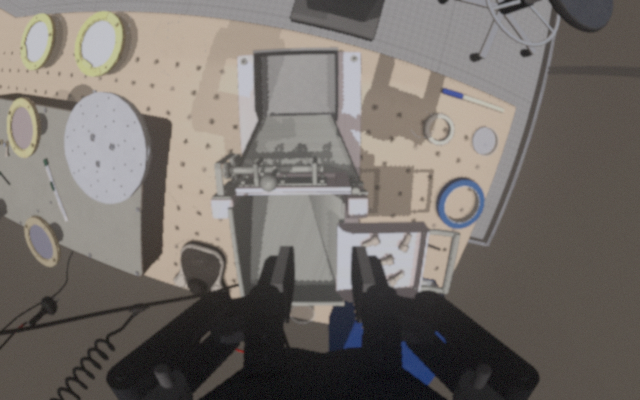

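The wrist pictures agree with the networks: in w12 the bar is at (412,237) and the knob at (176,133). In w2 the knob is at (267,180). The measured heights are 0.2305 for the bar and 0.210 for the knob, matching the text. I now move above the bar.

```bash
python3 -m jog '[[[0.028,-0.022,0.033,0.01,0,0,0],[0.028,-0.044,0.066,0.02,0,0,0],[0.028,-0.066,0.1,0.04,0,0,0],[0.028,-0.088,0.135,0.06,0,0,0],[0.028,-0.103,0.157,0.08,0,0,0],[0.028,-0.103,0.157,0.09,0,0,0],[0.028,-0.103,0.157,0.09,0,0,0]]]'
python3 look.py w3; python3 fit.py w3 w1; python3 fit.py w3 w2; python3 fit.py w3 w1 w2
python3 - <<'E'
import cv2
cv2.imwrite("pics/w32.png",cv2.imread("pics/w3.png"))
E
```

```text
t: 4.58
tool_pos: [0.5907, 0.2394, 0.3041]
tool_rot: [0.405, -3.107, 0.002]
contact_force: [-0.4, -0.2, -0.2]
opening: 0.0279
grip_force: 0.0
tray_handle [([314.0, 216.4], 0.85)]
tray_hinge [([170.0, 207.8], 0.55)]
bolt_knob [([80.1, 104.9], 0.7), ([197.1, 239.4], 0.6)]
gate_hinge [([202.8, 112.9], 0.75)]
hopper_mid [([140.9, 180.2], 0.62)]
pan_in [([186.4, 27.7], 0.71), ([169.2, 208.1], 0.53)]
feeder [([189.2, 115.1], 0.74), ([31.8, 12.4], 0.2)]
bolt_head [([73.4, 108.6], 0.95)]
[0.59072677 0.23944713 0.30407833] [[-0.967, -0.256, -0.008], [-0.256, 0.967, -0.002], [0.008, -0.0, -1.0]]
tray_handle [0.5957 0.2336 0.2224] [0.0007, 0.0007]
bolt_knob [ 0.5534 -0.0017  0.2076] [0.0011, 0.0011]
gate_hinge [0.5579 0.0878 0.0958] [0.0015, 0.0015]
hopper_mid [0.6327 0.049  0.1554] [0.0005, 0.0005]
pan_in [ 0.4437 -0.0179 -0.0225] [0.0002, 0.0002]
feeder [ 0.5786  0.0212 -0.0201] [0.0013, 0.0013]
bolt_head [ 0.5722 -0.0648  0.1531] [0.0015, 0.0015]
tray_handle [0.5922 0.2339 0.2286] [0.0011, 0.0011]
tray_hinge [0.6284 0.1111 0.2055] [0.0002, 0.0002]
bolt_knob [ 0.5538 -0.0007  0.2083] [0.0005, 0.0005]
gate_hinge [0.5508 0.1052 0.1422] [0.0007, 0.0007]
hopper_mid [0.6378 0.0409 0.1421] [0.0001, 0.0001]
pan_in [ 0.4475 -0.0037  0.0051] [0.0003, 0.0003]
bolt_head [ 0.5708 -0.0617  0.1566] [0.0009, 0.0009]
tray_handle [0.5924 0.2332 0.2296] [0.0009, 0.0014, 0.0016]
tray_hinge [0.6284 0.1111 0.2055] [0.0002, 0.0002]
bolt_knob [ 0.5531 -0.0006  0.2089] [0.0011, 0.0011, 0.0001]
gate_hinge [0.5512 0.104  0.1449] [0.0027, 0.0033, 0.0007]
hopper_mid [0.6384 0.0414 0.1406] [0.0012, 0.0016, 0.0004]
pan_in [ 0.4473 -0.0039  0.0076] [0.0014, 0.0018, 0.0005]
feeder [ 0.5786  0.0212 -0.0201] [0.0013, 0.0013]
bolt_head [ 0.5716 -0.0621  0.1563] [0.0016, 0.0014, 0.0002]
```

View pics/w32.png

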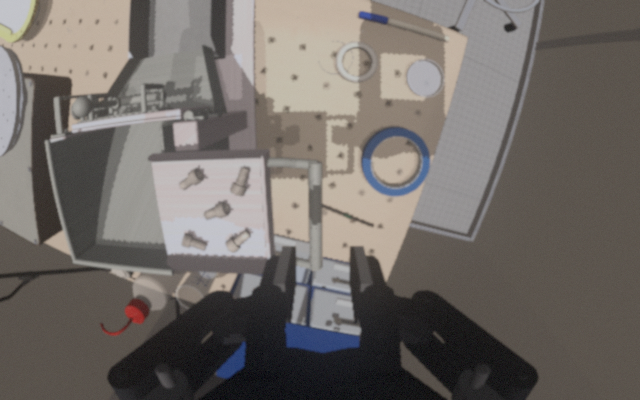

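The bar is at column 314, between the fingers (285 and 360), and nothing is in the way. I descend in small steps.

```bash
python3 -m jog '[[[0.028,0,-0.003,0.02,0,0,0],[0.028,0,-0.003,0.045,0,0,0],[0.028,0,-0.003,0.065,0,0,0],[0.028,0,-0.003,0.078,0,0,0],[0.028,0,-0.003,0.078,0,0,0],[0.028,0,-0.003,0.078,0,0,0]]]'
```

```text
t: 5.53
tool_pos: [0.5928, 0.2348, 0.2311]
tool_rot: [0.401, -3.115, 0.0]
contact_force: [-0.6, -0.1, 0.4]
opening: 0.0279
grip_force: 0.0
```

```bash
python3 -m jog '[[[0.028,0,0,0.005,0,0,0],[0.0,0,0,0.005,0,0,0],[0.0,0,0,0.005,0,0,0],[0.0,0,0,0.005,0,0,0],[0.0,0,0,0.005,0,0,0],[0.0,0,0,0.005,0,0,0]]]' 30; python3 - <<'E'
from h import *
o=ctrl.get_obs();print(R.from_rotvec(o["tool_rot"]).as_matrix().round(3).tolist())
E
```

```text
t: 6.03
tool_pos: [0.5937, 0.2346, 0.2276]
tool_rot: [-0.401, 3.114, -0.001]
contact_force: [0.6, -4.2, 4.0]
opening: 0.0086
grip_force: 29.5
[[-0.967, -0.253, 0.002], [-0.253, 0.967, -0.001], [-0.002, -0.001, -1.0]]
```

```bash
python3 -m jog '[[[0,0,-0.003,-0.013,0,0,0],[0,0,-0.0075,-0.025,0,0,0],[0,0,-0.013,-0.037,0,0,0],[0,0,-0.02,-0.048,0,0,0],[0,0,-0.028,-0.0585,0,0,0],[0,0,-0.0365,-0.068,0,0,0],[0,0,-0.046,-0.077,0,0,0],[0,0,-0.057,-0.085,0,0,0],[0,0,-0.068,-0.091,0,0,0],[0,0,-0.08,-0.097,0,0,0],[0,0,-0.0925,-0.101,0,0,0],[0,0,-0.0925,-0.101,0,0,0],[0,0,-0.0925,-0.101,0,0,0],[0,0,-0.0925,-0.101,0,0,0],[0,0,-0.0925,-0.101,0,0,0],[0,0,-0.0925,-0.101,0,0,0]]]'
python3 - <<'E'
from h import *
for c in ("top","scene","wrist"):
    snap(c,c+"up"); r=ctrl.find_in(c,"screw_1"); print(c,[(np.round(x["extent"]).tolist(),round(x["p"],2)) for x in r])
a=cv2.resize(cv2.imread("pics/topup.png")[110:240,190:370],(400,290));b=cv2.resize(cv2.imread("pics/sceneup.png")[120:250,190:370],(400,290));w=cv2.resize(cv2.imread("pics/wristup.png"),(480,300))
o=np.zeros((590,800,3),np.uint8);o[:290,:400]=a;o[:290,400:]=b;o[290:,:480]=w;cv2.imwrite("pics/up.png",o)
E
```

```text
t: 7.37
tool_pos: [0.617, 0.1472, 0.3319]
tool_rot: [-0.403, 3.11, 0.006]
contact_force: [-0.1, 3.3, 9.2]
opening: 0.0085
grip_force: 30.9
top []
scene []
wrist [([186.0, 110.0, 201.0, 117.0], 0.66), ([216.0, 111.0, 231.0, 122.0], 0.52), ([217.0, 118.0, 237.0, 127.0], 0.49), ([212.0, 123.0, 236.0, 140.0], 0.42)]
```

View pics/up.png

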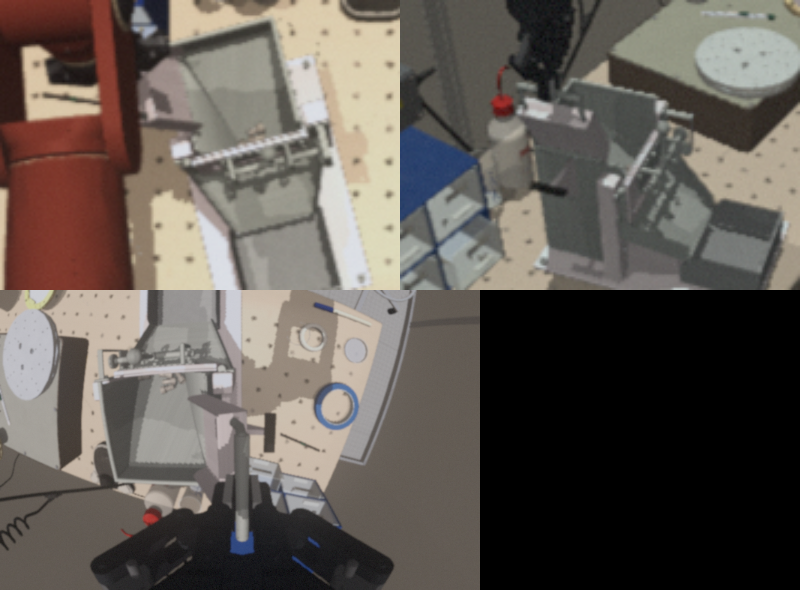

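The tray is up and the screws lie at the gate (wrist view, about (175,385)). I lower along the reverse arc and count.

```bash
python3 -m jog '[[[0,0,0.0125,0.004,0,0,0],[0,0,0.0243,0.01,0,0,0],[0,0,0.0355,0.016,0,0,0],[0,0,0.0465,0.024,0,0,0],[0,0,0.056,0.033,0,0,0],[0,0,0.0645,0.0425,0,0,0],[0,0,0.0725,0.053,0,0,0],[0,0,0.0795,0.064,0,0,0],[0,0,0.085,0.076,0,0,0],[0,0,0.0895,0.088,0,0,0],[0,0,0.0925,0.101,0,0,0],[0,0,0.0925,0.101,0,0,0],[0,0,0.0925,0.101,0,0,0],[0.028,0,0.0925,0.101,0,0,0],[0.028,0,0.0925,0.101,0,0,0],[0.028,0,0.0925,0.101,0,0,0]]]'
python3 -m jog '[[[0.028,0,0,-0.02,0,0,0],[0.028,0,0,-0.06,0,0,0],[0.028,0,0,-0.1,0,0,0],[0.028,0,0,-0.11,0,0,0],[0.028,0,-0.02,-0.12,0,0,0],[0.028,0.02,-0.06,-0.12,0,0,0],[0.028,0.03,-0.1,-0.12,0,0,0],[0.028,0.03,-0.11,-0.12,0,0,0],[0.028,0.03,-0.11,-0.12,0,0,0]]]'
python3 look.py w4;python3 - <<'E'
from h import *
r=ctrl.find_in("wrist","screw_1"); print([(np.round(x["extent"]).tolist(),round(x["p"],2)) for x in r])
w=cv2.imread("pics/w4.png");cv2.imwrite("pics/w4c.png",cv2.resize(w[110:310,180:500],(800,500),interpolation=cv2.INTER_CUBIC))
E
for a in w1 w2 w3; do python3 fit.py w4 $a | grep knob; done; python3 fit.py w2 w3 w4
```

```text
t: 9.0
tool_pos: [0.592, 0.2348, 0.2251]
tool_rot: [0.401, -3.112, 0.0]
contact_force: [-0.2, 0.5, -0.2]
opening: 0.0282
grip_force: 0.0
t: 9.75
tool_pos: [0.5918, 0.1183, 0.3461]
tool_rot: [0.395, -3.116, 0.001]
contact_force: [-0.4, 0.1, -1.0]
opening: 0.0278
grip_force: 0.0
tray_handle [([441.2, 227.6], 0.76)]
tray_hinge [([307.2, 220.9], 0.76)]
bolt_knob [([207.9, 121.0], 0.94), ([320.3, 125.1], 0.31)]
gate_hinge [([319.1, 132.8], 0.59)]
hopper_mid [([249.2, 194.1], 0.96), ([319.7, 134.3], 0.17)]
pan_in [([269.6, 39.2], 0.61)]
feeder [([270.9, 124.7], 0.94)]
bolt_head [([175.5, 122.4], 0.73), ([308.0, 222.5], 0.55)]
[0.5918137  0.11825642 0.34606575] [[-0.968, -0.249, -0.001], [-0.249, 0.968, -0.0], [0.001, -0.0, -1.0]]
[([234.0, 151.0, 256.0, 165.0], 0.59), ([257.0, 141.0, 272.0, 154.0], 0.51), ([150.0, 1.0, 452.0, 280.0], 0.43)]
bolt_knob [0.552  0.0037 0.2164] [0.0011, 0.0011]
bolt_knob [ 0.5553 -0.0014  0.2024] [0.0, 0.0]
bolt_knob [0.5538 0.0017 0.2111] [0.0001, 0.0001]
tray_handle [0.5931 0.2342 0.2282] [0.0017, 0.0005, 0.0013]
tray_hinge [0.6278 0.1116 0.2061] [0.0006, 0.0004, 0.0008]
bolt_knob [ 5.540e-01 -2.000e-04  2.084e-01] [0.0008, 0.0006, 0.0009]
gate_hinge [0.5507 0.1047 0.1417] [0.001, 0.0007, 0.001]
hopper_mid [0.6382 0.0412 0.1422] [0.0006, 0.0004, 0.0009]
pan_in [ 0.4462 -0.0025  0.0083] [0.0014, 0.0021, 0.0033]
bolt_head [ 0.571  -0.0599  0.1569] [0.002, 0.0015, 0.0028]
```

View pics/w4c.png

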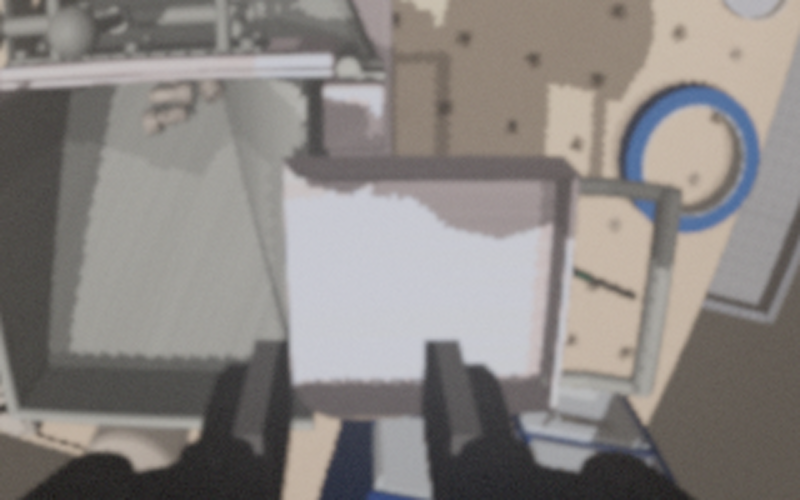

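The tray is down and empty, and the screws lie in the hopper behind the gate around crop (180,100). Knob measured at (0.554, -0.0005, 0.2085). I move above it and check once more.

```bash
python3 -m jog '[[[0.045,0.02,-0.033,0,0,0,0],[0.045,0.04,-0.066,0,0,0,0],[0.045,0.06,-0.096,0.01,0,0,0],[0.045,0.066,-0.106,0.04,0,0,0],[0.045,0.066,-0.106,0.07,0,0,0],[0.045,0.066,-0.106,0.07,0,0,0],[0.045,0.066,-0.106,0.07,0,0,0]]]'
python3 look.py w5; python3 fit.py w5 w4|grep bolt;python3 fit.py w5 w2|grep bolt; python3 fit.py w5 w2 w3 w4; python3 - <<'E'
from h import *
print(ctrl.get_obs()["q"].round(2)); w=cv2.imread("pics/w5.png");cv2.imwrite("pics/w5c.png",w[60:360,160:500])
E
```

```text
t: 10.83
tool_pos: [0.5538, 0.002, 0.2745]
tool_rot: [0.401, -3.112, -0.002]
contact_force: [-0.7, 0.2, 1.0]
opening: 0.0452
grip_force: 0.0
tray_handle [([545.9, 318.0], 0.97)]
bolt_knob [([319.9, 219.5], 0.67)]
gate_hinge [([426.2, 216.2], 0.95)]
hopper_mid [([344.7, 277.3], 0.7)]
pan_in [([339.6, 82.2], 0.72)]
feeder [([336.3, 178.2], 0.93)]
bolt_head [([246.5, 194.0], 0.83), ([338.3, 80.9], 0.45)]
[0.55384131 0.00200468 0.27453301] [[-0.967, -0.253, -0.004], [-0.253, 0.967, 0.001], [0.004, 0.002, -1.0]]
bolt_knob [0.5544 0.0006 0.208 ] [0.0, 0.0]
bolt_head [ 0.5752 -0.0655  0.1388] [0.0001, 0.0001]
bolt_knob [ 0.5516 -0.      0.2145] [0.0002, 0.0002]
bolt_head [ 0.5775 -0.0667  0.1357] [0.0011, 0.0011]
tray_handle [0.5926 0.2332 0.231 ] [0.0017, 0.0024, 0.0005, 0.001]
bolt_knob [5.539e-01 2.000e-04 2.090e-01] [0.0003, 0.0011, 0.0004, 0.0008]
gate_hinge [0.5509 0.1049 0.1435] [0.0014, 0.0003, 0.0013, 0.0013]
hopper_mid [0.6351 0.0435 0.1482] [0.003, 0.0027, 0.0009, 0.0017]
pan_in [ 0.4468 -0.0024  0.0086] [0.0018, 0.0011, 0.0015, 0.0039]
feeder [ 0.5754  0.0286 -0.0045] [0.0006, 0.0022, 0.0024]
bolt_head [ 0.5713 -0.0619  0.1537] [0.0019, 0.0014, 0.0018, 0.0034]
[-0.13 -0.13  1.73 -0.    1.54 -1.96]
```

View pics/w5c.png

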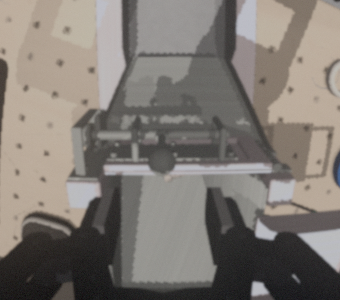

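The knob is at crop (162,160), centred between the fingers with clear space around it. I descend and grip.

```bash
python3 -m jog '[[[0.045,0,-0.001,0.03,0,0,0],[0.045,0,-0.0015,0.055,0,0,0],[0.045,0,-0.0015,0.07,0,0,0],[0.045,0,-0.0015,0.07,0,0,0],[0,0,-0.0015,0.07,0,0,0],[0,0,-0.0015,0.07,0,0,0],[0,0,-0.0015,0.07,0,0,0],[0,0,-0.0015,0.07,0,0,0],[0,0,-0.0015,0.07,0,0,0]]]' 50
```

```text
t: 12.03
tool_pos: [0.5558, 0.0016, 0.2082]
tool_rot: [-0.402, 3.114, 0.004]
contact_force: [-1.6, 5.5, 0.1]
opening: 0.0167
grip_force: 48.8
```

The opening of 16.7 mm is less than the ball's 20 mm, so the tips hold above its equator. I reopen, go lower and grip again.

```bash
python3 -m jog '[[[0.045,0,0,0,0,0,0],[0.045,0,0,0,0,0,0],[0.045,0,0,0.005,0,0,0],[0.045,0,0,0.01,0,0,0],[0.045,0,0,0.01,0,0,0],[0,0,0,0.01,0,0,0],[0,0,0,0.01,0,0,0],[0,0,0,0.01,0,0,0],[0,0,0,0.01,0,0,0],[0,0,0,0.01,0,0,0]]]' 50
```

```text
t: 12.87
tool_pos: [0.555, 0.0015, 0.1964]
tool_rot: [0.402, -3.115, -0.004]
contact_force: [-1.6, 3.6, 0.8]
opening: 0.0168
grip_force: 48.7
```

Same opening 12 mm lower, so the pads simply compress and the ball is fully held. I lift.

```bash
python3 -m jog '[[[0,0,0,-0.004,0,0,0],[0,0,0,-0.008,0,0,0],[0,0,0,-0.011,0,0,0],[0,0,0,-0.011,0,0,0],[0,0,0,-0.011,0,0,0]]]'; python3 -c "
from h import *
o=ctrl.get_obs();print(o['contact_force'],o['tool_pos'])"
```

```text
t: 13.28
tool_pos: [0.5549, 0.0014, 0.2071]
tool_rot: [0.402, -3.115, -0.004]
contact_force: [-1.1, 5.0, -2.0]
opening: 0.0169
grip_force: 48.8
[-1.08059405  4.96956817 -2.00644386] [0.55488055 0.00144825 0.20713083]
```

```bash
python3 -m jog '[[[0,0,0.006,0,0,0,0],[0,0,0.012,0,0,0,0],[0,0,0.018,0,0,0,0],[0,0,0.024,0,0,0,0],[0,0,0.029,0,0,0,0],[0,0,0.029,0,0,0,0],[0,0,0.029,0,0,0,0]]]'; python3 - <<'E'
from h import *
snap("wrist","w6")
for t in ("bolt_knob","bolt_head"): print([(np.round(x["xy"],1).tolist(),round(x["p"],2)) for x in ctrl.tip_of("wrist",t)])
cv2.imwrite("pics/w6c.png",cv2.resize(cv2.imread("pics/w6.png")[60:360,160:500],(680,600)))
E
```

```text
t: 13.87
tool_pos: [0.5475, 0.029, 0.2071]
tool_rot: [0.403, -3.115, -0.001]
contact_force: [-2.3, -0.3, -1.5]
opening: 0.0175
grip_force: 48.8
[([322.7, 282.1], 0.6)]
[([222.1, 229.2], 0.59)]
```

View pics/w6c.png

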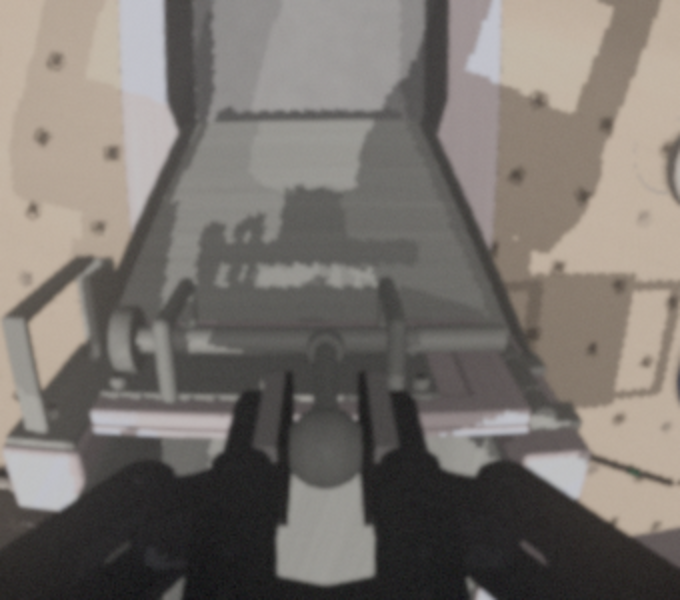

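The bolt head at (125,340) is well clear of the keeper's bracket on the left. I swing the gate about its hinge, turning the tool with it.

```bash
python3 -m jog '[[[0,0.004,0.0015,0,0,0,0.06],[0,0.0085,0.003,0,0,0,0.12],[0,0.0125,0.005,0,0,0,0.18],[0,0.0165,0.0073,0,0,0,0.24],[0,0.02,0.01,0,0,0,0.3],[0,0.024,0.0124,0,0,0,0.36],[0,0.0275,0.0155,0,0,0,0.42],[0,0.0308,0.0183,0,0,0,0.48],[0,0.0344,0.022,0,0,0,0.55],[0,0.0344,0.022,0,0,0,0.55],[0,0.0344,0.022,0,0,0,0.55],[0,0.0344,0.022,0,0,0,0.55],[0,0.0344,0.022,0,0,0,0.55],[0,0.0344,0.022,0,0,0,0.55],[0,0.0344,0.022,0,0,0,0.55],[0,0.0344,0.022,0,0,0,0.55]]]'; python3 - <<'E'
from h import *
for c in ("wrist","top"):
    snap(c,c+"7"); r=ctrl.find_in(c,"screw_1"); print(c,[(np.round(x["extent"]).tolist(),round(x["p"],2)) for x in r])
o=np.zeros((600,800,3),np.uint8)
o[:,:440]=cv2.resize(cv2.imread("pics/wrist7.png")[20:320,180:400],(440,600));o[:400,440:]=cv2.resize(cv2.imread("pics/top7.png")[150:260,260:360],(360,400));cv2.imwrite("pics/g7.png",o)
E
```

```text
t: 15.35
tool_pos: [0.5094, 0.0409, 0.2074]
tool_rot: [0.46, 3.107, 0.0]
contact_force: [1.3, 1.5, -1.8]
opening: 0.0168
grip_force: 48.8
wrist [([227.0, 100.0, 247.0, 114.0], 0.67), ([264.0, 107.0, 278.0, 129.0], 0.66), ([227.0, 82.0, 245.0, 100.0], 0.59), ([248.0, 80.0, 264.0, 102.0], 0.54), ([267.0, 66.0, 283.0, 86.0], 0.5), ([167.0, 31.0, 626.0, 400.0], 0.15)]
top [([199.0, 249.0, 240.0, 249.0], 0.32)]
```

View pics/g7.png

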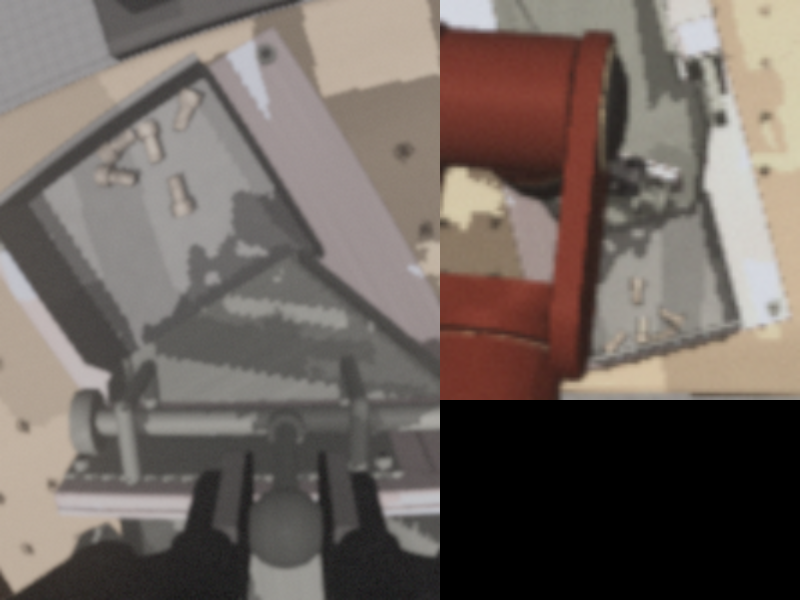

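All five screws lie in the pan (left picture, around (90–200, 90–215)). The gate is about 0.54 rad open and still gripped.

```bash
python3 -c "
from station import ctrl
print(ctrl.finish_job())"
```

```text
the job is handed in; nothing more can be done
None
```

The job is handed in: all five screws are in the catch pan, the tray is down, and the gripper holds the gate about 0.54 rad open (estimated from the tool's turn); `finish_job()` gave no verdict.

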